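# Find the tin with the bronze foot and show it

## Task

Start the station's recording by pressing the spring pedal on the table right down to its stop and letting it come up again; then heft the three identical closed tins to find by feel the heaviest, the one with the vase's bronze foot in it. Finish still holding that tin up in the gripper, upright and still, its underside higher than the rim of the vase on the turntable, with the other two tins standing on the table top. Tip over none of the tins, and leave the vase, cup, hand rest, loupe, penlight and brush where they are.

Things in the scene. Friction and masses are not known exactly. Their poses are not given: they have to be found in the camera images.
- pedal (a joint): Angle of the pedal plate about its hinge (rad): 0 = up at rest, 0.20 = down at its stop. The spring brings it back up by itself when let go. Pressing at the pad point takes about 4 N at first and 8 N at the stop.
- pedal_pad (a point): Point on top of the pedal's ribbed rubber pad (75 x 60 mm), on its centre line, 29 mm from the plate's free end, which is nearer the robot; the hinge is 100 mm from it, away from the robot (its x axis points to the hinge). At rest 56 mm above the table, plate sloping 0.24 rad up to the free end; at the stop 20 mm lower. Steel plate 125 x 70 mm on a fixed base 160 x 100 mm, at the robot's right.
- tin_a_center (a point): Plain tinplate tin, lid pressed shut: upright cylinder 58 mm in diameter, 85 mm tall, standing on the table; lid rim 0.7 mm proud. This point is its centre, 42.5 mm above its underside; z is its upright axis. All three look the same; the heaviest is over 250 g heavier than either other one, and those differ by up to 100 g; all are under 700 g.
- tin_b_center (a point): Plain tinplate tin, lid pressed shut: upright cylinder 58 mm in diameter, 85 mm tall, standing on the table; lid rim 0.7 mm proud. This point is its centre, 42.5 mm above its underside; z is its upright axis. All three look the same; the heaviest is over 250 g heavier than either other one, and those differ by up to 100 g; all are under 700 g.
- tin_c_center (a point): Plain tinplate tin, lid pressed shut: upright cylinder 58 mm in diameter, 85 mm tall, standing on the table; lid rim 0.7 mm proud. This point is its centre, 42.5 mm above its underside; z is its upright axis. All three look the same; the heaviest is over 250 g heavier than either other one, and those differ by up to 100 g; all are under 700 g.
- foot_clip (a joint): A tiny captive clip on the bronze foot, which is hidden from sight inside one of the three tins and rests on its floor, the clip within 5 mm of the tin's centre; the other two tins hold a light wooden blank. The joint always reads about 0, is not to be operated and does not tell which tin the foot is in: only weight does.
- vase: Plum-glazed vase, 100 mm tall and 82 mm across at the belly, loose on the turntable; origin at the centre of its underside, 25 mm above the table top, so its rim is 125 mm above the table top. Not to be disturbed.
- turntable: Lacquered wooden turntable, 180 mm in diameter, 25 mm high, fixed to the table; origin at the centre of its underside.
- cup: Rose-pink cup, 72 mm across the rim, 65 mm tall; origin at the centre of its underside. Leave alone.
- plaster_rest: White plaster hand rest with a rounded top, 60 x 140 (along its y) x 48 mm; origin at the centre of its underside. Leave alone.
- loupe: Small black loupe standing on end, 33 mm in diameter, 26 mm tall; origin at the centre of its underside. Leave alone.
- penlight: Nickel penlight lying on the table, 130 mm long (along its y), 15 mm thick; origin under its middle. Leave alone.
- brush: Wooden dusting brush lying on the table, 150 mm long (along its x), under 35 mm high; origin under its middle. Leave alone.
Mind the look-alikes: they are no part of the job. What is shaped like the part that bears tin_b_center but green or orange is not meant.

How it is judged:
On the way, in this order (a step that is already met when the one before it is completed fails the run):
1. the pedal is pressed down to its stop (0.185 rad or more) (value of joint pedal above 0.185 rad), for 0.1 s.
2. the pedal has come up again, all tins still standing on the table top (value of joint pedal below 0.03 rad and height (world z) of each of tin_a_center, tin_b_center, tin_c_center below 0.05 m), for 0.1 s.
3. at least one of the two lighter tins has been hefted: lifted clear of the table in the gripper (((height (world z) of tin_a_center above 0.05 m and contact force between the fingers and tin_a above 0.5 N and distance between foot_clip and tin_a_center above 0.06 m) or (height (world z) of tin_b_center above 0.05 m and contact force between the fingers and tin_b above 0.5 N and distance between foot_clip and tin_b_center above 0.06 m) or (height (world z) of tin_c_center above 0.05 m and contact force between the fingers and tin_c above 0.5 N and distance between foot_clip and tin_c_center above 0.06 m))), for 0.2 s.
4. the tin with the foot, the heaviest, is held up in the gripper and the others stand on the table top (((distance between foot_clip and tin_a_center below 0.025 m and height (world z) of tin_a_center above 0.165 m and contact force between the fingers and tin_a above 0.5 N and height (world z) of each of tin_b_center, tin_c_center below 0.05 m and angle between each of tin_b_center, tin_c_center's own z axis and vertical below 0.15 rad and contact force between the fingers and tin_b below 0.2 N and contact force between the fingers and tin_c below 0.2 N) or (distance between foot_clip and tin_b_center below 0.025 m and height (world z) of tin_b_center above 0.165 m and contact force between the fingers and tin_b above 0.5 N and height (world z) of each of tin_a_center, tin_c_center below 0.05 m and angle between each of tin_a_center, tin_c_center's own z axis and vertical below 0.15 rad and contact force between the fingers and tin_a below 0.2 N and contact force between the fingers and tin_c below 0.2 N) or (distance between foot_clip and tin_c_center below 0.025 m and height (world z) of tin_c_center above 0.165 m and contact force between the fingers and tin_c above 0.5 N and height (world z) of each of tin_a_center, tin_b_center below 0.05 m and angle between each of tin_a_center, tin_b_center's own z axis and vertical below 0.15 rad and contact force between the fingers and tin_a below 0.2 N and contact force between the fingers and tin_b below 0.2 N))), for 0.2 s.
At the end, for the whole second after the job is handed in: Heaviest tin gripped (over 0.5 N), centre over 165 mm above the table, within 0.3 rad of upright, under 0.05 m/s, resting on nothing; the other two upright (0.15 rad) on the table, not touched by the fingers; pedal up (under 0.03 rad); bystanders within 30 mm of their start (((distance between foot_clip and tin_a_center below 0.025 m and height (world z) of tin_a_center above 0.165 m and contact force between the fingers and tin_a above 0.5 N and height (world z) of each of tin_b_center, tin_c_center below 0.05 m and angle between each of tin_b_center, tin_c_center's own z axis and vertical below 0.15 rad and contact force between each of the fingers, tin_a and tin_b below 0.2 N and contact force between each of the fingers, tin_a and tin_c below 0.2 N and angle between tin_a_center's own z axis and vertical below 0.3 rad and linear speed of tin_a below 0.05 m/s and contact force between tin_a and vase below 0.2 N and contact force between tin_a and cup below 0.2 N and contact force between tin_a and plaster_rest below 0.2 N) or (distance between foot_clip and tin_b_center below 0.025 m and height (world z) of tin_b_center above 0.165 m and contact force between the fingers and tin_b above 0.5 N and height (world z) of each of tin_a_center, tin_c_center below 0.05 m and angle between each of tin_a_center, tin_c_center's own z axis and vertical below 0.15 rad and contact force between each of the fingers, tin_b and tin_a below 0.2 N and contact force between each of the fingers, tin_b and tin_c below 0.2 N and angle between tin_b_center's own z axis and vertical below 0.3 rad and linear speed of tin_b below 0.05 m/s and contact force between tin_b and vase below 0.2 N and contact force between tin_b and cup below 0.2 N and contact force between tin_b and plaster_rest below 0.2 N) or (distance between foot_clip and tin_c_center below 0.025 m and height (world z) of tin_c_center above 0.165 m and contact force between the fingers and tin_c above 0.5 N and height (world z) of each of tin_a_center, tin_b_center below 0.05 m and angle between each of tin_a_center, tin_b_center's own z axis and vertical below 0.15 rad and contact force between each of the fingers, tin_c and tin_a below 0.2 N and contact force between each of the fingers, tin_c and tin_b below 0.2 N and angle between tin_c_center's own z axis and vertical below 0.3 rad and linear speed of tin_c below 0.05 m/s and contact force between tin_c and vase below 0.2 N and contact force between tin_c and cup below 0.2 N and contact force between tin_c and plaster_rest below 0.2 N)) and value of joint pedal below 0.03 rad and distance of each of vase, cup, plaster_rest, loupe, penlight, brush from where it was at the start of the episode below 0.03 m); the arm keeps its last pose, push and grip.
It fails at once if a tin is tipped over (more than 0.6 rad) (angle between any of tin_a_center, tin_b_center, tin_c_center's own z axis and vertical above 0.6 rad).
It fails at once if a bystander is moved by more than 30 mm (distance of any of vase, cup, plaster_rest, loupe, penlight, brush from where it was at the start of the episode above 0.03 m).
It fails at once if the vase or the cup is tipped (more than 0.35 rad) (angle between any of vase, cup's own z axis and vertical above 0.35 rad).
It also fails if it takes over 72 s, if anything falls off the work surface, if the arm or the gripper's body presses on something with over 40 N, if the wrist force passes 120 N, or if a joint passes its speed limit or range.

## Robot

A 7-joint arm with a two-finger parallel gripper is mounted at the origin on the work surface. World frame = base frame: x ahead of the robot, y to its left, z up, the work surface at z = 0. Lengths are in m, angles in rad, forces in N, time in s.
With the tool pointing down it reaches from about 0.35 to 0.9 m from the base axis. Payload 8.1 kg.
Tool frame: the origin (TCP) lies midway between the tips of the shut fingers; the grasp point (between the pads) lies 19 mm behind it; z points along the fingers, y is the direction in which the jaws open and shut (so a half turn about z gives the same grasp; the last joint's range is limited). The gripper opens to 85 mm and grips with 20 to 120 N. Pads are 22 mm wide; open, the fingers measure 114 mm over their backs; the gripper's body (76 mm by 85 mm) begins 54 mm behind the grasp point. The pads swing forward as they close: fully open they stand 13 mm farther back than shut.
Start: joints at [1.167, 0.434, 0.025, 1.573, -0.012, 1.134, -0.075], TCP at [0.185, -0.597, 0.231] pointing down, gripper open.
Joint ranges: [-2.62, 2.62], [-0.44, 2.09], [-1.27, 1.32], [0.08, 2.57], [-1.32, 4.46], [0.12, 2], [-2.74, 2.74]. Speed limits (rad/s): [2.22, 2.22, 3.01, 3.01, 3.14, 3.14, 3.14].

## Interface

Orientations are given as a 3x3 rotation matrix whose columns are the frame's x, y, z axes.
In Python, from cell import arm, cams, sign_off gives the robot as it stands.
- The arm moves only by the tool servo_tool, never from a script. Its argument "moves" is a list of rows, each a list of 3 entries, a list of its own where there are three numbers: the gripper command: -1 is fully open, 1 is shut, values between are in proportion, then the shift along the tool's x, y, z in units of 30 mm (1.0 is 30 mm), then the turn, a rotation vector about the tool's x, y, z in units of 5 degrees (1.0 is 5 degrees). In form: [[claw, [dx, dy, dz], [rx, ry, rz]], ...]. A call has exactly 5 rows; each row shifts and turns the pose as measured when the row begins, along the tool's axes as they then stand; what a row does not reach is not made up. A row lasts 1/12 s, in which the tool goes at most 41.7 mm and 7.16 degrees, less where a joint would pass 70% of its speed; a pose out of reach is approached as far as the arm can. A call is refused whole if a number of a shift passes 1 or a number of a turn 1, either way. A call with a gripper value outside its range is refused whole. The fingers move at their own pace and stop on an object; the grip force is fixed at half the most. Time passes only in rows, so rows that do not move let the fingers close, or fill a call up. It gives the time, the measured TCP pose, the force and the opening at its end, in the units of the state.
- arm.get_state(): the state, without advancing time (a new reading comes with each control period).
- cams.capture(name): name is "side" or "top" or "wrist"; returns a dict with "image" (480x640x3 uint8, red, green, blue), "depth" (480x640 float32, m along the optical axis (not along the pixel's ray), 0 where there is no reading), "fx", "fy", "cx", "cy" (pixels), "k1" (the pictures are not rectified: a ray, as slopes to the right and down, at radius r is drawn at 1 + k1 r^2 times it, then the intrinsics apply), "R" (3x3) and "t" (3): a world point X has camera coordinates R X + t. Camera axes: x right, y down, z forward; pixel columns grow to the right and rows downward; lengths in m; the calibration is good to about 2 mm. A picture is of the moment at which its call begins.
- sign_off(): hands the job in, once; it reports no verdict.
The state is a dict: "clock": time; "joint_positions": joint angles; "qd": joint speeds; "joint_efforts": joint torques, N m; "position": TCP position; "eef_rot": TCP orientation; "force": force on the tool from outside, world axes, zero at the start; "ft_torque": the same for the moment, N m; "finger_gap": finger opening in m.
Only numpy, scipy, OpenCV 4.12 (cv2) and the standard library are available. Lean on these libraries where they do the work, as an engineer would, in place of code of your own. Each camera call takes 0.05 s, during which the arm holds its last target.

## Working session

There is one attempt and no reset: what is moved stays moved. The work goes in short steps, Python scripts to look and compute and a tool call to move; the robot and the scene stay as the last step left them, time stands still between calls to the robot, and variables do not carry over. Pictures are saved under pics/ and viewed, and the job is handed in when it is done.

Besides the shell and the picture viewer there is one more tool, called after "Emit:" as name([rows], argument=value, ...), one row to a line, values as JSON. servo_tool: Moves the arm, as the interface text tells. Its arguments: {"type":"object","properties":{"moves":{"type":"array"}},"required":["moves"]}

```bash
mkdir -p pics; ls; python3 - <<'E'
from cell import arm,cams
import cv2,numpy as np
s=arm.get_state()
for k,v in s.items(): print(k,np.round(v,3).tolist())
for n in ["side","top"]:
    c=cams.capture(n)
    cv2.imwrite(f"pics/{n}0.png",c["image"][:,:,::-1])
    np.savez(f"{n}0.npz",**c)
    print(n,c["fx"],c["fy"],c["cx"],c["cy"],c["k1"],np.round(c["R"],3).tolist(),np.round(c["t"],3).tolist())
E
```

```text
pics
clock 0.0
joint_positions [1.167, 0.435, 0.025, 1.574, -0.012, 1.134, -0.075]
qd [-0.001, -0.001, 0.0, 0.001, -0.002, 0.001, 0.001]
joint_efforts [-0.001, -67.047, 1.025, -31.622, 0.016, 0.012, 0.0]
position [0.185, -0.596, 0.231]
eef_rot [[0.955, 0.296, -0.001], [0.296, -0.955, 0.001], [-0.0, -0.002, -1.0]]
force [-0.271, -0.307, 0.268]
ft_torque [0.014, -0.041, 0.01]
finger_gap 0.086
side 536.4854629323088 536.4854629323088 323.5280453393769 236.49098552526715 0.010794751139756644 [[-0.851, -0.525, 0.006], [-0.3, 0.477, -0.826], [0.431, -0.705, -0.563]] [0.439, 0.227, 0.896]
top 611.4070739906049 611.4070739906049 333.5603772878987 243.4707725538215 -0.15051507879993828 [[0.021, -1.0, 0.01], [-0.996, -0.021, -0.082], [0.083, -0.008, -0.997]] [-0.02, 0.51, 1.474]
```

View pics/side0.png

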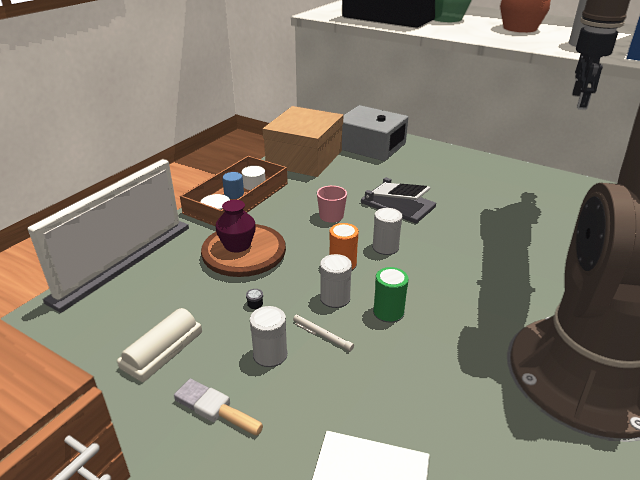

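View pics/top0.png

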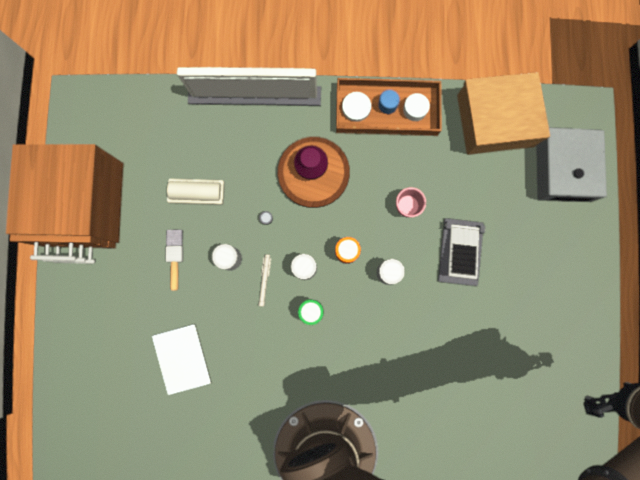

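Both pictures show three plain grey tins, at top-view pixels (225,257), (304,266) and (392,271). Two look-alikes are to be ignored: orange at (347,250) and green at (311,312). The pedal is at (462,252), with the black pad toward the robot at about (463,262). The vase is at (311,162).

```bash
cat > h.py <<'E'
import numpy as np,cv2
def K(c): return np.array([[c["fx"],0,c["cx"]],[0,c["fy"],c["cy"]],[0,0,1.]],float)
def D(c): return np.array([c["k1"],0,0,0,0.])
def ray(c,uv):
    uv=np.array(uv,float).reshape(-1,1,2)
    p=cv2.undistortPoints(uv,K(c),D(c)).reshape(-1,2)
    return np.c_[p,np.ones(len(p))]
def atdepth(c,uv,d): return (ray(c,uv)*np.reshape(d,(-1,1))-c["t"])@c["R"]
def atz(c,uv,z):
    r=ray(c,uv)@c["R"]; o=-c["R"].T@c["t"]
    return o+r*((z-o[2])/r[:,2:3])
def cloud(c,u0,u1,v0,v1):
    u,v=np.meshgrid(np.arange(u0,u1),np.arange(v0,v1)); d=c["depth"][v,u]
    m=d>0
    return atdepth(c,np.c_[u[m],v[m]],d[m]),np.c_[u[m],v[m]],c["image"][v,u][m]
E
python3 - <<'E'
from h import *
c=np.load("top0.npz"); c={k:c[k] for k in c}
for n,(u,v) in dict(A=(225,257),B=(304,266),C=(392,271),orange=(347,250),green=(311,312),vase=(311,162),cup=(411,202)).items():
    P,uv,_=cloud(c,u-22,u+23,v-22,v+23)
    m=P[:,2]>np.percentile(P[:,2],97)-0.006 
    if n[0] in 'ABCog': m=(P[:,2]>.075)&(P[:,2]<.1)
    q=P[m]; (x,y),r=cv2.minEnclosingCircle(q[:,:2].astype(np.float32))
    print(n,m.sum(),np.round(np.median(q,0),4),'circ',np.round([x,y,r],4), 'at z .0857',np.round(atz(c,[(u,v)],.0857),4))
P,uv,im=cloud(c,435,490,212,292)
# pedal
m=(P[:,2]>.004)
print("pedal",np.round(P[m].min(0),3),np.round(P[m].max(0),3))
for v in range(216,290,4): 
    s=(uv[:,1]==v)&(np.abs(uv[:,0]-463)<3); print(v,np.round(np.median(P[s],0),3),np.median(im[s],0))
b=c["image"][215:290,432:492,::-1]; cv2.imwrite("pics/ped.png",cv2.resize(b,None,fx=7,fy=7,interpolation=cv2.INTER_CUBIC))
b=c["image"][220:330,200:420,::-1]; cv2.imwrite("pics/tins.png",cv2.resize(b,None,fx=3.5,fy=3.5,interpolation=cv2.INTER_CUBIC))
E
```

```text
A 486 [0.469  0.2464 0.0856] circ [0.4691 0.2464 0.0301] at z .0857 [[0.4672 0.245  0.0857]]
B 499 [0.45   0.0612 0.0853] circ [0.4502 0.061  0.0297] at z .0857 [[0.4503 0.0592 0.0857]]
C 504 [ 0.4427 -0.1446  0.0848] circ [ 0.4431 -0.1455  0.03  ] at z .0857 [[ 0.4429 -0.1466  0.0857]]
orange 496 [ 0.4918 -0.0423  0.085 ] circ [ 0.4923 -0.042   0.0297] at z .0857 [[ 0.4899 -0.0404  0.0857]]
green 504 [0.3437 0.0424 0.0852] circ [0.3433 0.0423 0.0297] at z .0857 [[0.3437 0.0404 0.0857]]
vase 274 [0.6999 0.0506 0.1255] circ [0.7009 0.0505 0.0233] at z .0857 [[0.6972 0.0489 0.0857]]
cup 164 [ 0.6168 -0.1949  0.0647] circ [ 0.6106 -0.1925  0.0363] at z .0857 [[ 0.6068 -0.1896  0.0857]]
pedal [ 0.399 -0.399  0.004] [ 0.598 -0.261  0.071]
216 [ 0.588 -0.333 -0.   ] [149. 164. 138.]
220 [ 0.576 -0.331  0.011] [121. 125. 116.]
224 [ 0.566 -0.331  0.013] [118. 116. 118.]
228 [ 0.554 -0.327  0.028] [206. 205. 192.]
232 [ 0.544 -0.326  0.033] [227. 227. 216.]
236 [ 0.534 -0.326  0.03 ] [226. 226. 216.]
240 [ 0.524 -0.325  0.039] [228. 227. 217.]
244 [ 0.513 -0.324  0.044] [186. 185. 175.]
248 [ 0.503 -0.322  0.046] [42. 39. 42.]
252 [ 0.493 -0.322  0.049] [47. 46. 47.]
256 [ 0.484 -0.323  0.049] [49. 46. 46.]
260 [ 0.474 -0.321  0.055] [46. 45. 44.]
264 [ 0.464 -0.32   0.055] [43. 43. 44.]
268 [ 0.454 -0.322  0.057] [48. 47. 46.]
272 [ 0.445 -0.32   0.063] [46. 44. 43.]
276 [ 0.435 -0.32   0.06 ] [228. 227. 215.]
280 [ 0.427 -0.33   0.014] [124. 122. 125.]
284 [ 0.417 -0.33   0.015] [114. 119. 110.]
288 [ 0.407 -0.335 -0.002] [150. 164. 138.]
```

View pics/ped.png

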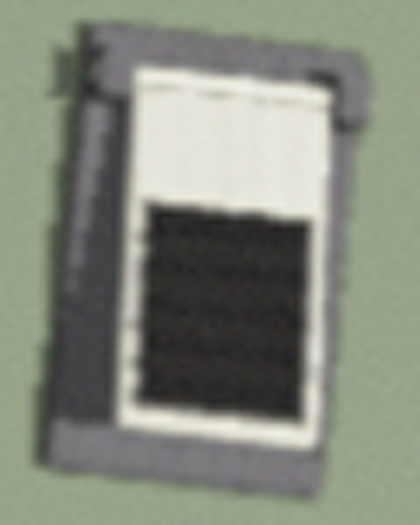

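View pics/tins.png

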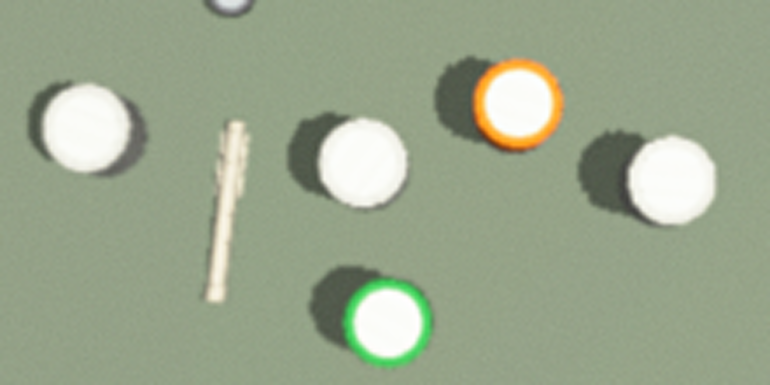

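The crops confirm the choice. The three plain tins are A (0.469,0.246), B (0.450,0.060) and C (0.443,-0.146), with tops at about 0.085 as they should be. The pedal pad point is at about (0.460,-0.321,0.056). The pedal comes first, with the fingers shut.

Emit:
servo_tool([
  [1,[0.9,-0.48,0],[0,0,0]],
  [1,[0.9,-0.48,0],[0,0,0]],
  [1,[0.9,-0.48,0],[0,0,0]],
  [1,[0.9,-0.48,0],[0,0,0]],
  [1,[0.9,-0.48,0],[0,0,0]],
])

```text
clock: 0.52
position: [0.2874, -0.4893, 0.2274]
eef_rot: [[0.959, 0.282, -0.007], [0.282, -0.959, 0.002], [-0.006, -0.004, -1.0]]
force: [0.5, 0.2, -0.3]
finger_gap: 0.0256
```

Emit:
servo_tool([
  [1,[1,-0.53,0],[0,0,0]],
  [1,[1,-0.53,0],[0,0,0]],
  [1,[1,-0.53,0],[0,0,0]],
  [1,[1,-0.53,0],[0,0,0]],
  [1,[1,-0.53,0.2],[0,0,0]],
])

```text
clock: 0.93
position: [0.4122, -0.3648, 0.2202]
eef_rot: [[0.96, 0.279, -0.008], [0.279, -0.96, 0.002], [-0.007, -0.005, -1.0]]
force: [0.2, 0.2, -0.5]
finger_gap: 0.0001
```

Emit:
servo_tool([
  [1,[1,-0.5,0.5],[0,0,0]],
  [1,[0.9,-0.45,0.8],[0,0,0]],
  [1,[0.4,-0.2,0.8],[0,0,0]],
  [1,[0,0,0.8],[0,0,0]],
  [1,[0,0,0],[0,0,0]],
])

```text
clock: 1.35
position: [0.4779, -0.2997, 0.1297]
eef_rot: [[0.957, 0.292, -0.004], [0.292, -0.957, 0.005], [-0.002, -0.006, -1.0]]
force: [-0.9, -0.4, -0.7]
finger_gap: -0.0001
```

Emit:
servo_tool([
  [1,[-0.4,0.25,0.6],[0,0,0]],
  [1,[-0.3,0.2,0.6],[0,0,0]],
  [1,[-0.1,0.06,0.5],[0,0,0]],
  [1,[0,0,0.3],[0,0,0]],
  [1,[0,0,0],[0,0,0]],
])

```text
clock: 1.77
position: [0.4588, -0.3224, 0.0701]
eef_rot: [[0.956, 0.292, -0.004], [0.292, -0.956, 0.005], [-0.002, -0.006, -1.0]]
force: [1.2, 1.0, 0.5]
finger_gap: -0.0002
```

Emit:
servo_tool([
  [1,[0,0,0.3],[0,0,0]],
  [1,[0,0,0.25],[0,0,0]],
  [1,[0,0,0.25],[0,0,0]],
  [1,[0,0,0.2],[0,0,0]],
  [1,[0,0,0.15],[0,0,0]],
])

```text
clock: 2.18
position: [0.4596, -0.3239, 0.0375]
eef_rot: [[0.957, 0.291, -0.002], [0.291, -0.957, 0.002], [-0.001, -0.003, -1.0]]
force: [-4.7, 1.0, 6.6]
finger_gap: 0.0003
```

Emit:
servo_tool([
  [1,[0,0,0.1],[0,0,0]],
  [1,[0,0,0.1],[0,0,0]],
  [1,[0,0,0.1],[0,0,0]],
  [1,[0,0,0.1],[0,0,0]],
  [1,[0,0,0.1],[0,0,0]],
])

```text
clock: 2.6
position: [0.4595, -0.324, 0.0355]
eef_rot: [[0.957, 0.291, -0.001], [0.291, -0.957, -0.001], [-0.001, 0.001, -1.0]]
force: [-12.2, 7.4, 40.3]
finger_gap: 0.0
```

The force rose to 40 N with no further travel, so the pedal is at its stop (z 0.0355 against an expected 0.036). Letting it up.

Emit:
servo_tool([
  [1,[0,0,0],[0,0,0]],
  [1,[0,0,-0.3],[0,0,0]],
  [1,[0,0,-0.6],[0,0,0]],
  [1,[0,0,-0.9],[0,0,0]],
  [1,[0,0,-1],[0,0,0]],
])

```text
clock: 3.02
position: [0.4606, -0.3219, 0.1212]
eef_rot: [[0.956, 0.294, -0.0], [0.294, -0.956, -0.001], [-0.001, 0.001, -1.0]]
force: [0.7, -0.5, 0.8]
finger_gap: -0.0002
```

Emit:
servo_tool([
  [-1,[0,0,-1],[0,0,0]],
  [-1,[0,0,-0.9],[0,0,0]],
  [-1,[0,-0.8,-0.3],[0,0,0]],
  [-1,[0,-0.9,0],[0,0,0]],
  [-1,[0,-0.9,0],[0,0,0]],
])

```text
clock: 3.43
position: [0.4428, -0.2518, 0.1971]
eef_rot: [[0.957, 0.288, 0.014], [0.289, -0.957, -0.01], [0.01, 0.013, -1.0]]
force: [1.4, -0.2, -0.3]
finger_gap: 0.0603
```

```bash
python3 - <<'E'
from h import *
from cell import arm,cams
s=arm.get_state(); print(s["clock"],s["position"],s["force"],s["finger_gap"])
c=cams.capture("side");cv2.imwrite("pics/side1.png",c["image"][:,:,::-1])
E
```

```text
3.4333 [ 0.44284005 -0.25177853  0.19714278] [ 1.44243374 -0.19402734 -0.28535664] 0.06029504045165783
```

View pics/side1.png

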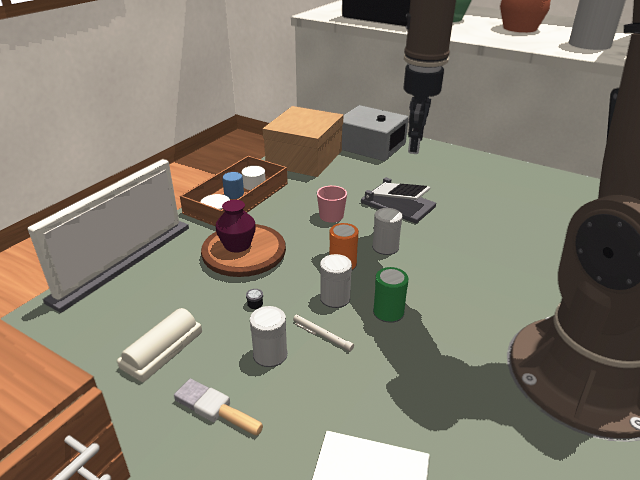

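The side view at (398,190) shows the pedal plate up again, and all the tins are standing. Next is tin C.

Emit:
servo_tool([
  [-1,[0.2,-0.8,0],[0.15,-0.11,0]],
  [-1,[0.25,-0.8,0],[0,0,0]],
  [-1,[0.25,-0.7,0],[0,0,0]],
  [-1,[0.1,-0.4,0],[0,0,0]],
  [-1,[0,0,0],[0,0,0]],
])

```text
clock: 3.9
position: [0.4414, -0.1551, 0.1978]
eef_rot: [[0.955, 0.297, 0.002], [0.297, -0.955, 0.003], [0.003, -0.002, -1.0]]
force: [0.4, 0.5, 0.1]
finger_gap: 0.0854
```

Emit:
servo_tool([
  [-1,[0.14,-0.29,0.3],[0,0,0]],
  [-1,[0,0,0.8],[0,0,0]],
  [-1,[0,0,0.8],[0,0,0]],
  [-1,[0,0,0.3],[0,0,0]],
  [-1,[0,0,0],[0,0,0]],
])

```text
clock: 4.32
position: [0.4465, -0.1469, 0.131]
eef_rot: [[0.954, 0.3, 0.009], [0.3, -0.954, 0.0], [0.009, 0.002, -1.0]]
force: [-0.2, -0.1, -0.6]
finger_gap: 0.0852
```

```bash
python3 - <<'E'
from h import *
from cell import arm,cams
s=arm.get_state(); print(s["clock"],s["position"],s["force"],s["finger_gap"])
c=cams.capture("wrist");cv2.imwrite("pics/w1.png",c["image"][:,:,::-1])
C=np.array([[.443,-.1455,.0857]]);print((C@c["R"].T+c["t"]))
p=C@c["R"].T+c["t"];print(cv2.projectPoints(p,np.zeros(3),np.zeros(3),K(c),D(c))[0].ravel())
E
```

```text
4.3167 [ 0.44646329 -0.14688423  0.130971  ] [-0.16460149 -0.08956941 -0.63056739] 0.0852099230556792
[[-0.00258892  0.01948388  0.20138201]]
[315.3489177  274.17222657]
```

View pics/w1.png

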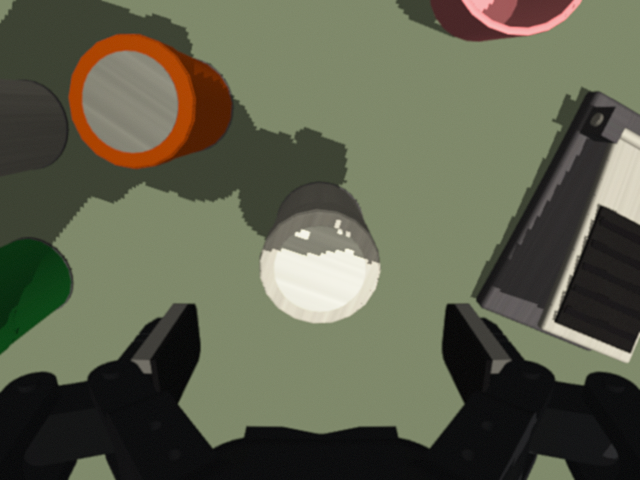

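The wrist view shows the grey tin's lid centred at about (320,266), midway between the pads at (180,330) and (460,330). Descending around it.

Emit:
servo_tool([
  [-1,[0,0,0.7],[0,-0.1,0]],
  [-1,[0,0,0.8],[0,0,0]],
  [-1,[0,0,0.8],[0,0,0]],
  [-1,[0,0,0.6],[0,0,0]],
  [-1,[0,0,0.2],[0,0,0]],
])

```text
clock: 4.78
position: [0.4534, -0.1517, 0.0411]
eef_rot: [[0.955, 0.297, 0.013], [0.297, -0.955, -0.007], [0.01, 0.01, -1.0]]
force: [0.4, -0.1, 0.5]
finger_gap: 0.0858
```

Emit:
servo_tool([
  [-1,[-0.12,-0.12,0],[0.11,-0.11,0]],
  [-1,[-0.1,-0.1,0],[0,0,0]],
  [-1,[0,0,0],[0,0,0]],
  [0.2,[0,0,0],[0,0,0]],
  [1,[0,0,0],[0,0,0]],
])

```text
clock: 5.2
position: [0.4463, -0.1485, 0.0442]
eef_rot: [[0.955, 0.296, 0.002], [0.296, -0.955, -0.001], [0.002, 0.002, -1.0]]
force: [-0.4, 0.0, -0.0]
finger_gap: 0.0636
```

Emit:
servo_tool([
  [1,[0,0,0],[0,0,0]],
  [1,[0,0,0],[0,0,0]],
  [1,[0,0,0],[0,0,0]],
  [1,[0,0,0],[0,0,0]],
  [1,[0,0,0],[0,0,0]],
])

```text
clock: 5.62
position: [0.4476, -0.1489, 0.0467]
eef_rot: [[0.955, 0.296, 0.006], [0.296, -0.955, -0.002], [0.005, 0.004, -1.0]]
force: [0.4, 0.3, -1.0]
finger_gap: 0.0571
```

Gripped: the gap is 57 mm on a 58 mm tin. Lifting to heft it.

Emit:
servo_tool([
  [1,[0,0,-0.3],[0,0,0]],
  [1,[0,0,-0.5],[0,0,0]],
  [1,[0,0,-0.5],[0,0,0]],
  [1,[0,0,-0.3],[0,0,0]],
  [1,[0,0,0],[0,0,0]],
])

```text
clock: 6.03
position: [0.4462, -0.1484, 0.0975]
eef_rot: [[0.955, 0.296, 0.003], [0.296, -0.955, -0.001], [0.003, 0.002, -1.0]]
force: [0.1, -0.3, -1.7]
finger_gap: 0.0575
```

Emit:
servo_tool([
  [1,[0,0,0],[0,0,0]],
  [1,[0,0,0],[0,0,0]],
  [1,[0,0,0],[0,0,0]],
  [1,[0,0,0],[0,0,0]],
  [1,[0,0,0],[0,0,0]],
])

```text
clock: 6.45
position: [0.4455, -0.1483, 0.097]
eef_rot: [[0.955, 0.296, 0.002], [0.296, -0.955, -0.001], [0.002, 0.002, -1.0]]
force: [0.2, -0.1, -0.5]
finger_gap: 0.0573
```

Emit:
servo_tool([
  [1,[0,0,0],[0,0,0]],
  [1,[0,0,0],[0,0,0]],
  [1,[0,0,0],[0,0,0]],
  [1,[0,0,0],[0,0,0]],
  [1,[0,0,0],[0,0,0]],
])

```text
clock: 6.87
position: [0.4447, -0.148, 0.0957]
eef_rot: [[0.955, 0.296, -0.0], [0.296, -0.955, -0.0], [-0.0, 0.0, -1.0]]
force: [-0.5, 0.1, -1.4]
finger_gap: 0.0575
```

```bash
python3 - <<'E'
from h import *
from cell import arm,cams
s=arm.get_state(); print(s["clock"],s["position"],s["force"],s["finger_gap"],s["joint_efforts"])
c=cams.capture("side");cv2.imwrite("pics/side2.png",c["image"][:,:,::-1])
s=arm.get_state(); print(s["clock"],s["force"],s["ft_torque"])
E
```

```text
6.8667 [ 0.44474031 -0.14801287  0.09570723] [-0.52909113  0.13186583 -1.40055335] 0.057538463469851524 [-2.83808731e-03 -5.28938234e+01 -1.57116059e+00 -2.25444978e+01
  1.21796064e-02  4.02797072e-03 -1.57403451e-04]
6.9167 [ 0.08203269  0.89753371 -1.37938939] [-0.05427953  0.0257317   0.04939936]
```

View pics/side2.png

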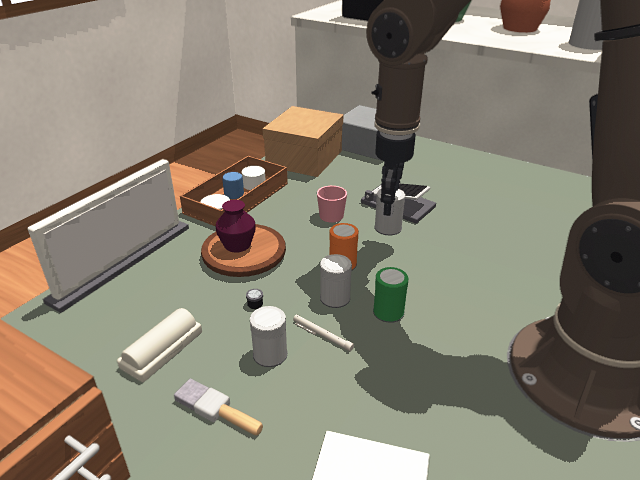

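Tin C is lifted, its bottom clear of the table at (390,232), and shows about -1.3 N, or roughly 130 g. That is too light for the heaviest. Putting it back down.

Emit:
servo_tool([
  [1,[0,0,0.3],[0,0,0]],
  [1,[0,0,0.5],[0,0,0]],
  [1,[0,0,0.5],[0,0,0]],
  [1,[0,0,0.2],[0,0,0]],
  [1,[0,0,0.05],[0,0,0]],
])

```text
clock: 7.33
position: [0.4458, -0.1483, 0.0468]
eef_rot: [[0.955, 0.296, 0.003], [0.296, -0.955, -0.001], [0.002, 0.002, -1.0]]
force: [-0.0, 0.1, -1.2]
finger_gap: 0.0574
```

Emit:
servo_tool([
  [1,[0,0,0.03],[0,0,0]],
  [1,[0,0,0.03],[0,0,0]],
  [1,[0,0,0.03],[0,0,0]],
  [1,[0,0,0],[0,0,0]],
  [1,[0,0,0],[0,0,0]],
])

```text
clock: 7.75
position: [0.4461, -0.1483, 0.0463]
eef_rot: [[0.955, 0.296, 0.003], [0.296, -0.955, -0.002], [0.003, 0.002, -1.0]]
force: [0.8, 0.0, -1.4]
finger_gap: 0.0576
```

Emit:
servo_tool([
  [1,[0,0,0.08],[0,0,0]],
  [1,[0,0,0.08],[0,0,0]],
  [1,[0,0,0.08],[0,0,0]],
  [1,[0,0,0],[0,0,0]],
  [1,[0,0,0],[0,0,0]],
])

```text
clock: 8.17
position: [0.4475, -0.1485, 0.0467]
eef_rot: [[0.955, 0.296, 0.008], [0.296, -0.955, -0.005], [0.007, 0.007, -1.0]]
force: [0.3, 0.6, -1.5]
finger_gap: 0.0577
```

Emit:
servo_tool([
  [1,[0,0,0],[0.07,-0.07,0]],
  [1,[0,0,0.1],[0,0,0]],
  [1,[0,0,0.1],[0,0,0]],
  [1,[0,0,0.1],[0,0,0]],
  [1,[0,0,0.1],[0,0,0]],
])

```text
clock: 8.58
position: [0.4483, -0.1486, 0.0447]
eef_rot: [[0.955, 0.296, 0.002], [0.296, -0.955, -0.003], [0.001, 0.004, -1.0]]
force: [-17.5, 3.9, 62.3]
finger_gap: 0.0574
```

The tin is firmly on the table (62 N on that last row). Easing off and opening.

Emit:
servo_tool([
  [1,[0,0,-0.05],[0,0,0]],
  [-1,[0,0,0],[0,0,0]],
  [-1,[0,0,0],[0,0,0]],
  [-1,[0,0,0],[0,0,0]],
  [-1,[0,0,0],[0,0,0]],
])

```text
clock: 9.0
position: [0.4493, -0.1489, 0.0469]
eef_rot: [[0.955, 0.296, 0.004], [0.296, -0.955, -0.004], [0.003, 0.005, -1.0]]
force: [0.3, -0.3, -0.1]
finger_gap: 0.0855
```

Emit:
servo_tool([
  [-1,[0,0,0],[0,0,0]],
  [-1,[0,0,0],[0,0,0]],
  [-1,[0,0,-0.4],[0,0,0]],
  [-1,[0,0,-0.8],[0,0,0]],
  [-1,[0,0,-1],[0,0,0]],
])

```text
clock: 9.42
position: [0.4446, -0.1477, 0.1076]
eef_rot: [[0.955, 0.296, -0.01], [0.296, -0.955, 0.0], [-0.009, -0.003, -1.0]]
force: [0.5, -0.1, -0.1]
finger_gap: 0.0852
```

Emit:
servo_tool([
  [-1,[0,0,-1],[-0.03,0.1,0]],
  [-1,[0,0,-1],[0,0,0]],
  [-1,[0.25,-0.8,-0.3],[0,0,0]],
  [-1,[0.32,-0.95,0],[0,0,0]],
  [-1,[0.32,-0.95,0],[0,0,0]],
])

```text
clock: 9.83
position: [0.4486, -0.0671, 0.1843]
eef_rot: [[0.959, 0.284, 0.006], [0.284, -0.959, -0.003], [0.005, 0.004, -1.0]]
force: [0.3, 1.1, 0.0]
finger_gap: 0.0854
```

Emit:
servo_tool([
  [-1,[0.32,-0.95,0],[0,0,0]],
  [-1,[0.32,-0.95,0],[0,0,0]],
  [-1,[0.32,-0.95,0],[0,0,0]],
  [-1,[0.2,-0.6,0],[0,0,0]],
  [-1,[0,0,0],[0,0,0]],
])

```text
clock: 10.25
position: [0.4523, 0.0526, 0.1846]
eef_rot: [[0.957, 0.288, 0.008], [0.288, -0.958, -0.0], [0.008, 0.003, -1.0]]
force: [0.6, 0.6, 0.3]
finger_gap: 0.0853
```

Emit:
servo_tool([
  [-1,[0,-0.25,0.4],[0.03,-0.09,0]],
  [-1,[0,0,0.8],[0,0,0]],
  [-1,[0,0,0.5],[0,0,0]],
  [-1,[0,0,0],[0,0,0]],
  [-1,[0,0,0],[0,0,0]],
])

```text
clock: 10.67
position: [0.4505, 0.0606, 0.1319]
eef_rot: [[0.956, 0.292, 0.0], [0.292, -0.956, -0.0], [0.0, 0.0, -1.0]]
force: [-0.1, -0.4, 0.2]
finger_gap: 0.0855
```

```bash
python3 - <<'E'
from h import *
from cell import arm,cams
c=cams.capture("wrist");cv2.imwrite("pics/w2.png",c["image"][:,:,::-1])
s=arm.get_state(); print(s["clock"],s["position"],s["force"])
P=np.array([s["position"]]);P[0,2]=.0857;p=P@c["R"].T+c["t"];print(cv2.projectPoints(p,np.zeros(3),np.zeros(3),K(c),D(c))[0].ravel())
c=cams.capture("top");cv2.imwrite("pics/t2.png",c["image"][:,:,::-1])
E
```

```text
10.7167 [0.45053508 0.06045814 0.13205866] [-0.18925791 -0.74442907 -0.16794138]
[320.76306026 267.10317784]
```

View pics/w2.png

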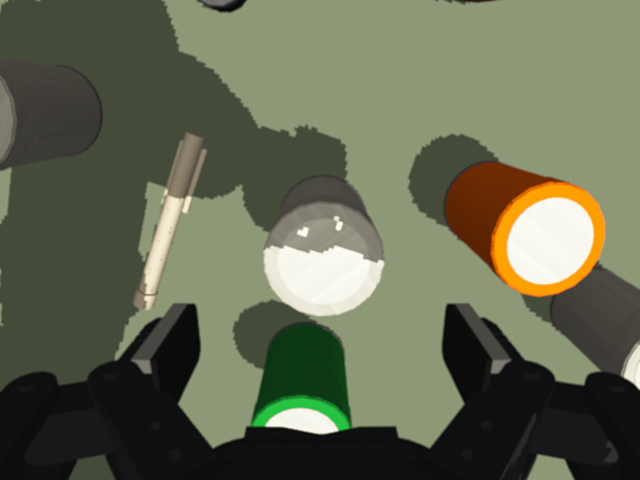

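View pics/t2.png

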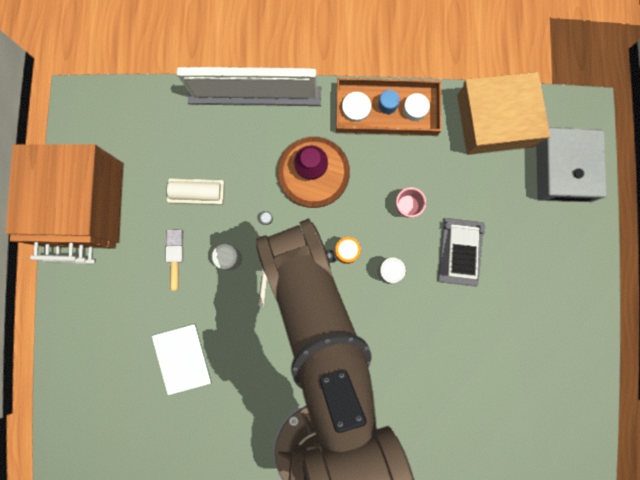

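The wrist view shows tin B's lid centred at (323,260), against an expected (321,267): within a few mm and midway between the pads. The top view shows tin C standing at (392,271). Descending.

Emit:
servo_tool([
  [-1,[0.05,0,0.7],[0,0,0]],
  [-1,[0,0,0.8],[0,0,0]],
  [-1,[0,0,0.8],[0.05,-0.05,0]],
  [-1,[-0.1,-0.05,0.5],[0.05,-0.05,0]],
  [-1,[0,0,0.1],[0,0,0]],
])

```text
clock: 11.18
position: [0.4558, 0.0608, 0.0491]
eef_rot: [[0.958, 0.288, 0.004], [0.288, -0.958, 0.007], [0.006, -0.006, -1.0]]
force: [-0.6, -0.1, 0.3]
finger_gap: 0.0856
```

Emit:
servo_tool([
  [-1,[-0.12,-0.03,0.15],[-0.06,-0.06,0]],
  [-1,[0,0,0.05],[0,0,0]],
  [-1,[0,0,0],[0,0,0]],
  [0.2,[0,0,0],[0,0,0]],
  [1,[0,0,0],[0,0,0]],
])

```text
clock: 11.6
position: [0.4546, 0.0604, 0.0461]
eef_rot: [[0.958, 0.286, 0.005], [0.286, -0.958, 0.0], [0.005, 0.001, -1.0]]
force: [-0.5, -0.8, -0.2]
finger_gap: 0.064
```

Emit:
servo_tool([
  [1,[0,0,0],[0,0,0]],
  [1,[0,0,0],[0,0,0]],
  [1,[0,0,0],[0,0,0]],
  [1,[0,0,0],[0,0,0]],
  [1,[0,0,0],[0,0,0]],
])

```text
clock: 12.02
position: [0.4557, 0.0606, 0.048]
eef_rot: [[0.958, 0.287, 0.009], [0.287, -0.958, 0.001], [0.009, 0.002, -1.0]]
force: [0.5, -0.4, -1.4]
finger_gap: 0.0563
```

Emit:
servo_tool([
  [1,[0,0,-0.3],[0,0,0]],
  [1,[0,0,-0.5],[0,0,0]],
  [1,[0,0,-0.5],[0,0,0]],
  [1,[0,0,-0.3],[0,0,0]],
  [1,[0,0,0],[0,0,0]],
])

```text
clock: 12.43
position: [0.4538, 0.0605, 0.0988]
eef_rot: [[0.958, 0.287, 0.005], [0.287, -0.958, 0.0], [0.005, 0.001, -1.0]]
force: [0.6, -0.7, -1.3]
finger_gap: 0.0559
```

Emit:
servo_tool([
  [1,[0,0,0],[0,0,0]],
  [1,[0,0,0],[0,0,0]],
  [1,[0,0,0],[0,0,0]],
  [1,[0,0,0],[0,0,0]],
  [1,[0,0,0],[0,0,0]],
])

```text
clock: 12.85
position: [0.4532, 0.0602, 0.0983]
eef_rot: [[0.958, 0.287, 0.004], [0.287, -0.958, -0.0], [0.004, 0.001, -1.0]]
force: [-0.2, -0.0, -1.2]
finger_gap: 0.0561
```

Emit:
servo_tool([
  [1,[0,0,0],[0,0,0]],
  [1,[0,0,0],[0,0,0]],
  [1,[0,0,0],[0,0,0]],
  [1,[0,0,0],[0,0,0]],
  [1,[0,0,0],[0,0,0]],
])

```text
clock: 13.27
position: [0.4524, 0.0601, 0.0971]
eef_rot: [[0.958, 0.287, 0.002], [0.287, -0.958, -0.0], [0.002, 0.001, -1.0]]
force: [-0.0, -1.0, -1.5]
finger_gap: 0.0559
```

Also about 1.3 N. Checking that the tin really is lifted.

```bash
python3 - <<'E'
from h import *
from cell import arm,cams
for i in range(4):
    c=cams.capture("side" if i%2 else "wrist")
    cv2.imwrite(f"pics/x{i}.png",c["image"][:,:,::-1]); s=arm.get_state(); print(s["clock"],s["force"],s["finger_gap"],s["joint_efforts"][1])
a=cv2.imread("pics/x0.png");b=cv2.imread("pics/x1.png")[180:340,240:440]
cv2.imwrite("pics/x.png",np.hstack([cv2.resize(a,(400,300)),cv2.resize(b,(375,300))]))
E
```

```text
13.3167 [ 1.13289978  0.16138611 -1.09563334] 0.05622806985677568 -51.435216665267944
13.3667 [ 0.18835098  0.38071119 -1.3641152 ] 0.05608746371140686 -51.33303880691528
13.4167 [-0.48876926  0.34162577 -2.4464617 ] 0.055980157038722715 -51.335545778274536
13.4667 [ 0.17266783  0.74051357 -1.98020716] 0.05626009085688074 -51.34642839431763
```

View pics/x.png

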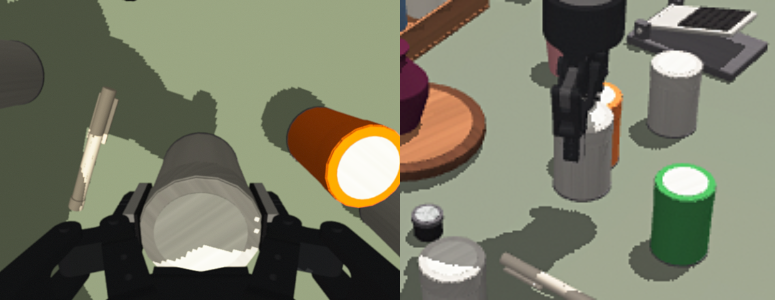

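Tin B is lifted and upright at about 1.6 N. It and C are both light, so A should be the one. Setting B down.

Emit:
servo_tool([
  [1,[0,0,0.3],[0,0,0]],
  [1,[0,0,0.5],[0,0,0]],
  [1,[0,0,0.5],[0,0,0]],
  [1,[0,0,0.2],[0,0,0]],
  [1,[0,0,0.08],[0,0,0]],
])

```text
clock: 13.88
position: [0.4538, 0.0603, 0.0475]
eef_rot: [[0.958, 0.287, 0.005], [0.287, -0.958, 0.0], [0.005, 0.001, -1.0]]
force: [0.2, -0.4, -1.6]
finger_gap: 0.0561
```

Emit:
servo_tool([
  [1,[0,0,0.06],[0,0,0]],
  [1,[0,0,0.06],[0,0,0]],
  [1,[0,0,0.06],[0,0,0]],
  [1,[0,0,0.08],[0,0,0]],
  [1,[0,0,0.08],[0,0,0]],
])

```text
clock: 14.3
position: [0.4539, 0.0604, 0.0466]
eef_rot: [[0.958, 0.287, 0.008], [0.287, -0.958, -0.004], [0.007, 0.006, -1.0]]
force: [-12.1, -3.1, 44.7]
finger_gap: 0.0562
```

On the table (45 N). Easing off, opening and rising.

Emit:
servo_tool([
  [1,[0,0,-0.03],[0,0,0]],
  [-1,[0,0,0],[0,0,0]],
  [-1,[0,0,0],[0,0,0]],
  [-1,[0,0,0],[0,0,0]],
  [-1,[0,0,0],[0,0,0]],
])

```text
clock: 14.72
position: [0.4556, 0.061, 0.0504]
eef_rot: [[0.958, 0.287, 0.013], [0.287, -0.958, -0.003], [0.012, 0.007, -1.0]]
force: [-0.7, -0.2, 0.1]
finger_gap: 0.0853
```

Emit:
servo_tool([
  [-1,[0,0,0],[0,0,0]],
  [-1,[0,0,-0.4],[0,0,0]],
  [-1,[0,0,-0.8],[0,0,0]],
  [-1,[0,0,-1],[0,0,0]],
  [-1,[0,0,-1],[0,0,0]],
])

```text
clock: 15.13
position: [0.45, 0.0605, 0.1428]
eef_rot: [[0.958, 0.288, -0.001], [0.288, -0.958, -0.005], [-0.002, 0.004, -1.0]]
force: [0.0, -0.0, 0.3]
finger_gap: 0.0852
```

Emit:
servo_tool([
  [-1,[0,0,-0.9],[0,0,0]],
  [-1,[0.2,-0.7,-0.3],[0,0,0]],
  [-1,[0.3,-0.9,0],[0,0,0]],
  [-1,[0.35,-0.9,0],[0,0,0]],
  [-1,[0.35,-0.9,0],[0,0,0]],
])

```text
clock: 15.55
position: [0.4588, 0.1654, 0.1862]
eef_rot: [[0.961, 0.275, 0.007], [0.275, -0.961, -0.006], [0.006, 0.008, -1.0]]
force: [0.4, 0.7, -0.2]
finger_gap: 0.0854
```

Emit:
servo_tool([
  [-1,[0.3,-0.8,0],[0.09,-0.07,0]],
  [-1,[0.4,-0.9,0],[0,0,0]],
  [-1,[0.25,-0.5,0.5],[0,0,0]],
  [-1,[0,0,0.8],[0,0,0]],
  [-1,[0,0,0.5],[0,0,0]],
])

```text
clock: 15.97
position: [0.4697, 0.2501, 0.1335]
eef_rot: [[0.96, 0.281, 0.005], [0.281, -0.96, 0.008], [0.007, -0.006, -1.0]]
force: [-0.9, -0.6, -0.6]
finger_gap: 0.0855
```

```bash
python3 - <<'E'
from h import *
from cell import arm,cams
c=cams.capture("wrist");cv2.imwrite("pics/w3.png",c["image"][:,:,::-1])
s=arm.get_state(); print(s["clock"],s["position"],s["eef_rot"].round(3).tolist())
P=np.array([s["position"]]);P[0,2]=.0857;p=P@c["R"].T+c["t"];print(cv2.projectPoints(p,np.zeros(3),np.zeros(3),K(c),D(c))[0].ravel())
E
```

```text
16.0167 [0.46859705 0.24957573 0.13129886] [[0.959, 0.282, 0.003], [0.282, -0.959, 0.007], [0.004, -0.006, -1.0]]
[321.48112139 268.86183537]
```

View pics/w3.png

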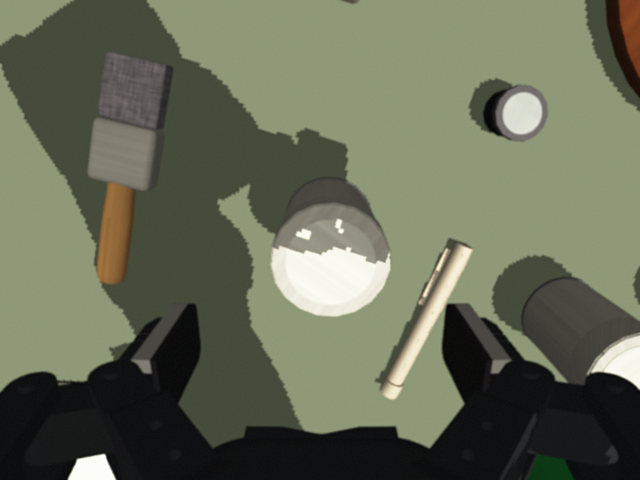

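Tin A's lid is at (331,260), against an expected (321,269). I'll shift about 4 mm in tool y and 3 mm in x, then descend. The penlight is at (425,320), only 15 mm high and below the fingertips.

Emit:
servo_tool([
  [-1,[0.1,0.15,0.5],[-0.06,-0.05,0]],
  [-1,[0,0,0.8],[0,0,0]],
  [-1,[0,0,0.8],[0.05,-0.05,0]],
  [-1,[-0.1,0,0.6],[0.03,-0.05,0]],
  [-1,[0,0,0.2],[0,0,0]],
])

```text
clock: 16.43
position: [0.4707, 0.2455, 0.0422]
eef_rot: [[0.959, 0.282, -0.011], [0.282, -0.96, 0.005], [-0.009, -0.008, -1.0]]
force: [0.7, -0.3, -0.6]
finger_gap: 0.0853
```

Emit:
servo_tool([
  [-1,[0.05,0,0],[-0.09,0.1,0]],
  [-1,[0,0,0],[0,0,0]],
  [-1,[0,0,0],[0,0,0]],
  [0.2,[0,0,0],[0,0,0]],
  [1,[0,0,0],[0,0,0]],
])

```text
clock: 16.85
position: [0.4735, 0.246, 0.0445]
eef_rot: [[0.96, 0.281, 0.003], [0.281, -0.96, -0.001], [0.002, 0.001, -1.0]]
force: [0.3, 1.5, 0.4]
finger_gap: 0.0637
```

Emit:
servo_tool([
  [1,[0,0,0],[0,0,0]],
  [1,[0,0,0],[0,0,0]],
  [1,[0,0,0],[0,0,0]],
  [1,[0,0,0],[0,0,0]],
  [1,[0,0,0],[0,0,0]],
])

```text
clock: 17.27
position: [0.4732, 0.2458, 0.0454]
eef_rot: [[0.96, 0.281, 0.003], [0.281, -0.96, -0.001], [0.003, 0.001, -1.0]]
force: [-0.4, -0.6, -6.2]
finger_gap: 0.0558
```

Emit:
servo_tool([
  [1,[0,0,-0.3],[0,0,0]],
  [1,[0,0,-0.5],[0,0,0]],
  [1,[0,0,-0.5],[0,0,0]],
  [1,[0,0,-0.3],[0,0,0]],
  [1,[0,0,0],[0,0,0]],
])

```text
clock: 17.68
position: [0.4713, 0.2445, 0.0952]
eef_rot: [[0.96, 0.281, -0.002], [0.281, -0.96, -0.003], [-0.003, 0.003, -1.0]]
force: [0.7, -0.7, -6.2]
finger_gap: 0.056
```

Emit:
servo_tool([
  [1,[0,0,0],[0,0,0]],
  [1,[0,0,0],[0,0,0]],
  [1,[0,0,0],[0,0,0]],
  [1,[0,0,0],[0,0,0]],
  [1,[0,0,0],[0,0,0]],
])

```text
clock: 18.1
position: [0.4707, 0.2437, 0.094]
eef_rot: [[0.96, 0.281, -0.003], [0.281, -0.96, -0.004], [-0.004, 0.003, -1.0]]
force: [0.2, -0.6, -5.2]
finger_gap: 0.0562
```

A weighs about 5.8 N (roughly 600 g), so it is the heaviest. Raising it to about 0.22.

Emit:
servo_tool([
  [1,[0,0,-0.4],[0,0,0]],
  [1,[0,0,-0.7],[0,0,0]],
  [1,[0,0,-0.8],[0,0,0]],
  [1,[0,0,-0.8],[0,0,0]],
  [1,[0,0,-0.7],[0,0,0]],
])

```text
clock: 18.52
position: [0.4665, 0.2414, 0.1917]
eef_rot: [[0.959, 0.282, -0.018], [0.282, -0.959, -0.012], [-0.02, 0.007, -1.0]]
force: [0.9, -0.1, -6.3]
finger_gap: 0.056
```

Emit:
servo_tool([
  [1,[0,0,-0.6],[0,0,0]],
  [1,[0,0,-0.3],[0,0,0]],
  [1,[0,0,0],[0,0,0]],
  [1,[0,0,0],[0,0,0]],
  [1,[0,0,0],[0,0,0]],
])

```text
clock: 18.93
position: [0.4675, 0.2423, 0.2215]
eef_rot: [[0.959, 0.282, -0.015], [0.282, -0.959, -0.011], [-0.017, 0.006, -1.0]]
force: [0.3, -0.5, -6.4]
finger_gap: 0.0558
```

Emit:
servo_tool([
  [1,[0,0,0],[0,0,0]],
  [1,[0,0,0],[0,0,0]],
  [1,[0,0,0],[0,0,0]],
  [1,[0,0,0],[0,0,0]],
  [1,[0,0,0],[0,0,0]],
])

```text
clock: 19.35
position: [0.4654, 0.2409, 0.2167]
eef_rot: [[0.959, 0.282, -0.022], [0.282, -0.959, -0.014], [-0.025, 0.008, -1.0]]
force: [-0.0, 0.1, -5.8]
finger_gap: 0.0555
```

```bash
python3 - <<'E'
from h import *
from cell import arm,cams
for n in ["side","top"]:
    c=cams.capture(n); cv2.imwrite(f"pics/{n}9.png",c["image"][:,:,::-1])
    s=arm.get_state(); print(s["clock"],s["position"],s["force"],s["finger_gap"],np.abs(s["qd"]).max())
    if n=="side":
        np.savez("s9.npz",**c)
E
```

```text
19.4 [0.4653913  0.24085766 0.21672981] [-0.67611034  0.04340057 -5.81117064] 0.05589865133255733 0.004279722868535818
19.45 [0.46545841 0.24092744 0.21690864] [-0.630554    0.2152306  -5.60317807] 0.05621891917348417 0.004115482322940917
```

View pics/side9.png

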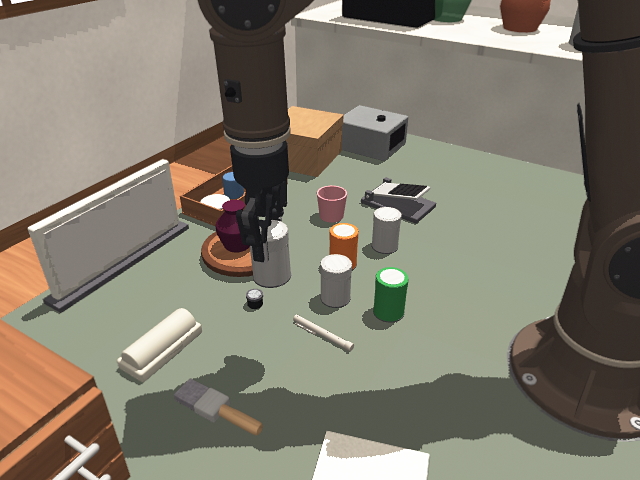

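View pics/top9.png

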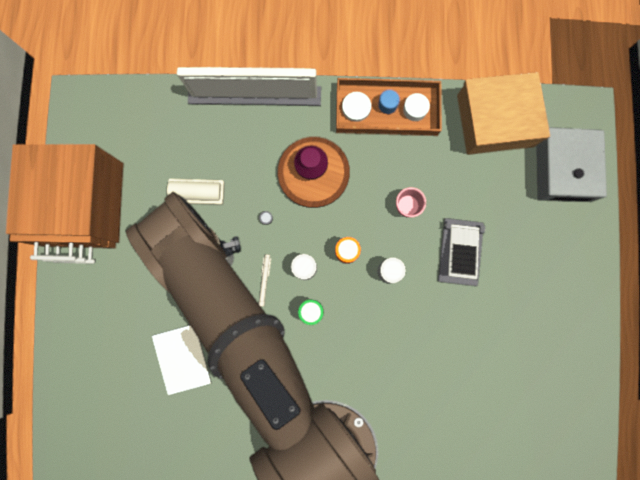

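The tin is held upright at (271,252) with a centre height of about 0.215 m. The other two stand at top-view (304,266) and (392,271), the bystanders are in place and the pedal is up. Handing in.

```bash
python3 -c "
from cell import arm,sign_off
print(sign_off()); s=arm.get_state(); print(s['clock'],s['position'],s['force'],s['finger_gap'])"
```

```text
the job is handed in; nothing more can be done
None
the job is handed in; nothing more can be done
```

The job is handed in at about 19.5 s, with the heaviest tin, A, still held up in the gripper. The hand-in reports no verdict.

- **Pedal:** I pressed it to its stop. The fingertip stopped at z 0.0355 m, against about 0.036 m expected, with 40 N on the wrist. I let it go, and the side view then showed the plate up again.
- **Hefting:** Tin C read about 1.3 N and tin B about 1.6 N. Tin A read about 5.8 N, or roughly 600 g, so it is the one with the bronze foot. B and C were put back down.
- **Final state:** Tin A is upright and still, gripped at a 56 mm gap. By the arm's reading its centre is at about 0.215 m and its underside at about 0.17 m, against the vase rim at 0.125 m. The last side and top pictures showed B and C standing and the pedal up, with no bystander visibly moved.
- **Less tidy:**
  - Setting C and B down pressed them on the table with brief 62 N and 45 N wrist readings. These were through the fingers and below the 120 N limit.
  - The finger gap read about 2 mm less than the tin diameter on A and B. I did not find out why.
  - The tool was about 0.025 rad off vertical at the end, well inside the 0.3 rad allowed.

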